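# Slide the stop plate out over the end of the ledge

### The job

On the green ledge beside the bundling machine lies a thin steel stop plate, the long one with two slots, too flat to be picked up. With the fingertips push it square against the black fence and slide it along to whichever end of the ledge it is nearer, until about 40 mm of it sticks out past that end so that its edge can be taken hold of; it must stay lying flat, touching or all but touching the fence along its long side, and never be lifted. Leave the shorter cover plate with four holes and everything else where they are.

Things in the scene. Friction and masses are not known exactly. Their poses are not given: they have to be found in the camera images.
- stop_plate: the steel stop plate to push: loose, bare steel, 170 mm long (its y) x 90 mm (its x) x 6 mm thick, 0.5 to 0.85 kg, with two slots 50 x 9 mm across it, 50 mm either side of its middle. Origin at the centre of its underside, z up. Starts flat on the left or right half of the ledge, clear of the fence, up to 0.2 rad out of square. A push takes up to about 10 N; it stays where it is left
- ledge: the fixed ledge: 620 mm long (its y), 180 mm deep (its x), flat green top 60 mm above the bench, open at both ends (y = +310 and -310 mm in its frame) and on the robot's side. Origin on the bench below the centre of its top; x points away from the robot to the black steel fence along the far side: fence face at x = +90 mm, upper edge 18 mm above the green top
- cover_plate: bystander: loose plain steel cover plate with four small corner holes, 100 mm (its own y) x 80 mm x 6 mm, flat on the other half of the ledge, at least 90 mm from the stop plate; origin at the centre of its underside
- tape_roll: loose roll of purple packing tape lying flat on the bench on the robot's side of the ledge, 96 mm across, 18 mm high; origin at the centre of its underside
- spanner: loose spanner lying on the bench on the robot's side of the ledge, 170 mm long; origin below its middle
- bolt_jar: loose glass jar with a steel cap on the bench beyond the ledge, 66 mm across, 85 mm high; origin at the centre of its underside
- mug: loose white mug on the bench beyond the ledge, 80 mm across, 90 mm high; origin at the centre of its underside
- grease_tin: loose bare-metal tin on the bench off the right-hand (-y) end of the ledge, 72 mm across, 70 mm high; origin at the centre of its underside
- screwdriver: loose screwdriver, 190 mm long, lying on the bench on the robot's side of the ledge's left-hand part; origin below its middle
- wood_block: loose light timber block on the bench off the left-hand (+y) end of the ledge, 60 x 90 x 35 mm high; origin at the centre of its underside
There are look-alikes about, which are no part of the job. What is shaped like the stop_plate but blue or red is not meant.

How it is judged:
By the outcome, as a careful person would: the job done as asked, in the order asked, and still so for the second after the job is handed in, with the robot touching nothing.
It also fails if it takes over 64 s, if anything falls off the work surface, if the arm or the gripper's body presses on something with over 40 N, if the wrist force passes 120 N, or if a joint passes its speed limit or range.

### The arm

A 6-joint arm with a two-finger parallel gripper is mounted at the origin on the work surface. World frame = base frame: x ahead of the robot, y to its left, z up, the work surface at z = 0. Lengths are in m, angles in rad, forces in N, time in s.
With the tool pointing down it reaches from about 0.375 to 0.925 m from the base axis. Payload 5.7 kg.
Tool frame: the origin (TCP) lies midway between the tips of the shut fingers; the grasp point (between the pads) lies 19 mm behind it; z points along the fingers, y is the direction in which the jaws open and shut (so a half turn about z gives the same grasp; the last joint's range is limited). The gripper opens to 85 mm and grips with 20 to 120 N. Pads are 22 mm wide; open, the fingers measure 114 mm over their backs; the gripper's body (76 mm by 85 mm) begins 54 mm behind the grasp point. The pads swing forward as they close: fully open they stand 13 mm farther back than shut.
Start: joints at [1.225, 0.359, 1.51, -0, 1.272, -0.115], TCP at [0.137, 0.584, 0.231] pointing down, gripper open.
Joint ranges: [-2.97, 2.97], [-1.01, 2.36], [0.21, 2.38], [-0.96, 4.11], [0.2, 2.71], [-2.98, 2.98]. Speed limits (rad/s): [2.39, 2.39, 3.14, 3.14, 3.14, 3.14].

### API

Orientations are given as a unit quaternion [x, y, z, w].
In Python, from workcell import robot gives the robot as it stands. Calls block until the motion is done:
- robot.move_pose(position, orientation): joint-space move of the TCP to a pose.
- robot.servo_line(position, rotation=None, speed=0.15, threshold=None): straight line of the TCP; rotation=None keeps the orientation; speed is the mean speed in m/s. With threshold (N) it stops when the force on the tool has changed by that much, and returns True; else False.
- robot.goto_joints(angles): joint-space move.
- robot.command_gripper(opening, newtons=None): finger opening in m; newtons is the grip in N (None keeps the last); returns when the fingers have stopped.
- robot.hold(seconds).
- robot.inverse_kinematics(position, orientation): joint angles nearest the present ones, or None.
- robot.get_obs(): the state.
- robot.snapshot(name): name is "scene" or "top"; returns (picture, depth): 400x640x3 uint8, red, green, blue; 400x640 float32, m along the optical axis (not along the pixel's ray), 0 where there is no reading.
- robot.camera_params(name): a dict with "vertical_fov" (degrees; the focal length in pixels is half the picture's height over the tangent of half this angle, whatever the lens; pixels are square), "cx", "cy" (the principal point, pixels), "k1" (the pictures are not rectified: a ray, as slopes to the right and down, at radius r is drawn at 1 + k1 r^2 times it, then the intrinsics apply), "T" (4x4, takes a point from camera to world coordinates). Camera axes: x right, y up, looking along -z (the intrinsics and any distortion apply to the point x, -y, -z); pixel columns grow to the right and rows downward; lengths in m; the calibration is good to about 2 mm. A picture is of the moment at which its call begins. camera_params takes no time and is no camera call.
A pose or a line that the arm cannot do raises robot.PlanningError and nothing moves.
- robot.sign_off(): hands the job in, once; it reports no verdict.
Trained networks look in the newest picture that a camera, given by its name, has taken for a name from the list of things; names that differ only in an ending like _2 or _b are one class to them, and where a whole thing is asked for, a point or a joint stands for the part that bears it (a point fixed in the world has none). Each returns a list of dicts, best first, with "score" (0 to 1); they miss things now and then, are a little off and sometimes report something else, mostly with a low value. They report only what shows in the picture. A call takes as long as a camera call. They do not tell look-alikes from the thing itself.
- robot.boxes_of(thing, camera): "location" ([x, y, z] in m, in world coordinates, good to about 4 mm: the middle of the surface that is visible of it).
- robot.tip_of(thing, camera): "location" ([x, y, z] in m, in world coordinates, good to about 4 mm: a listed point, or the origin of a listed thing).
The state is a dict: "clock": time; "q": joint angles; "qvel": joint speeds; "joint_efforts": joint torques, N m; "tcp_pos": TCP position; "orientation": TCP orientation; "wrist_force": force on the tool from outside, world axes, zero at the start; "ft_torque": the same for the moment, N m; "finger_gap": finger opening in m.
Only numpy, scipy, OpenCV 4.12 (cv2) and the standard library are available. Lean on these libraries where they do the work, as an engineer would, in place of code of your own. Each camera call takes 0.05 s, during which the arm holds its last target.

## Working session

There is one attempt and no reset: what is moved stays moved. The work goes in short steps, each a Python script; the robot and the scene stay as the last script left them, time stands still between calls to the robot, and variables do not carry over. Pictures are saved under pics/ and viewed, and the job is handed in when it is done.

```bash
mkdir -p pics; ls; cat > h.py <<'E'
import numpy as np, cv2
from workcell import robot
def snap(cam,name):
    p,d=robot.snapshot(cam); cv2.imwrite(f'pics/{name}.png',cv2.cvtColor(p,cv2.COLOR_RGB2BGR)); np.save(f'pics/{name}.npy',d); return p,d
def K(cam):
    c=robot.camera_params(cam); f=200/np.tan(np.radians(c['vertical_fov'])/2)
    return c,f
def px2w(cam,uv,z):
    c,f=K(cam); uv=np.atleast_2d(np.array(uv,float))
    M=np.array([[f,0,c['cx']],[0,f,c['cy']],[0,0,1.]])
    s=cv2.undistortPoints(uv[:,None],M,np.array([c['k1'],0,0,0.]))[:,0]
    T=np.array(c['T']); r=np.c_[s[:,0],-s[:,1],-np.ones(len(s))]@T[:3,:3].T
    o=T[:3,3]; return o+r*((z-o[2])/r[:,2])[:,None]
def w2px(cam,P):
    c,f=K(cam); T=np.array(c['T']); q=(np.atleast_2d(P)-T[:3,3])@T[:3,:3]
    s=np.c_[q[:,0]/-q[:,2],-q[:,1]/-q[:,2]]; r2=(s**2).sum(1,keepdims=True); s=s*(1+c['k1']*r2)
    return s*f+[c['cx'],c['cy']]
E
python3 - <<'E'
from h import *
for c in('scene','top'):
    snap(c,c+'0'); print(robot.camera_params(c))
    for t in ('stop_plate','cover_plate','ledge'):
        print(c,t,[(np.round(o['location'],3).tolist(),round(o['score'],2)) for o in robot.tip_of(t,c)])
print(robot.get_obs())
E
```

```text
pics
{'vertical_fov': 50.77894023184356, 'cx': 324.00377754311125, 'cy': 201.13101574559496, 'k1': -0.023346043378305415, 'T': array([[ 0.81099658, -0.4078643 ,  0.41944161,  0.9990741 ],
       [ 0.58486084,  0.54692432, -0.59900884, -0.67957985],
       [ 0.0149115 ,  0.73110909,  0.68209761,  0.9232295 ],
       [ 0.        ,  0.        ,  0.        ,  1.        ]])}
scene stop_plate [([0.214, -0.293, 0.001], 0.98), ([0.528, 0.142, 0.057], 0.85), ([0.264, 0.326, 0.003], 0.72), ([0.359, 0.53, -0.0], 0.71)]
scene cover_plate [([0.528, 0.141, 0.057], 0.7)]
scene ledge [([0.498, -0.21, 0.058], 0.7), ([0.525, -0.024, 0.001], 0.58)]
{'vertical_fov': 42.53989451847524, 'cx': 315.09677631805215, 'cy': 202.52616036014334, 'k1': -0.02741408209711383, 'T': array([[ 0.02558903,  0.98587013, -0.16554544,  0.21973519],
       [-0.99959592,  0.02728411,  0.00797303,  0.04111349],
       [ 0.01237713,  0.16527452,  0.98616993,  1.6346885 ],
       [ 0.        ,  0.        ,  0.        ,  1.        ]])}
top stop_plate [([0.207, -0.291, 0.004], 0.98), ([0.355, 0.528, 0.003], 0.96), ([0.269, 0.324, -0.002], 0.68), ([0.531, 0.147, 0.058], 0.64)]
top cover_plate [([0.5, -0.209, 0.059], 0.95)]
top ledge [([0.526, -0.019, -0.001], 0.79)]
{'clock': 0.4, 'q': array([ 1.22492299e+00,  3.58950547e-01,  1.51056016e+00,  2.62383477e-05,
        1.27250757e+00, -1.15129685e-01]), 'qvel': array([ 0.0004555 , -0.00101018, -0.0006555 , -0.00029239, -0.00038503,
       -0.0009061 ]), 'joint_efforts': array([ 3.18930051e-04, -5.27018130e+01, -2.78622454e+01, -1.77781912e-04,
        5.75940649e-03, -6.41894005e-07]), 'tcp_pos': array([0.13719073, 0.58396709, 0.23111599]), 'orientation': array([ 1.15119882e-01,  9.93351583e-01, -2.04319559e-04, -6.08278308e-05]), 'wrist_force': array([0.76499762, 0.38273801, 0.64055324]), 'ft_torque': array([ 0.00142636, -0.02294494, -0.0035893 ]), 'finger_gap': 0.0855118001033323}
```

View pics/top0.png

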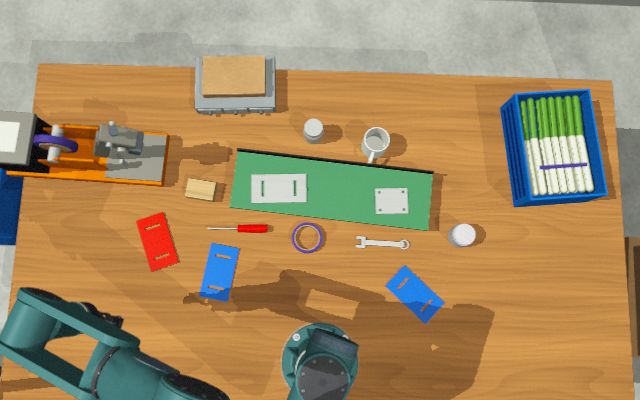

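View pics/scene0.png

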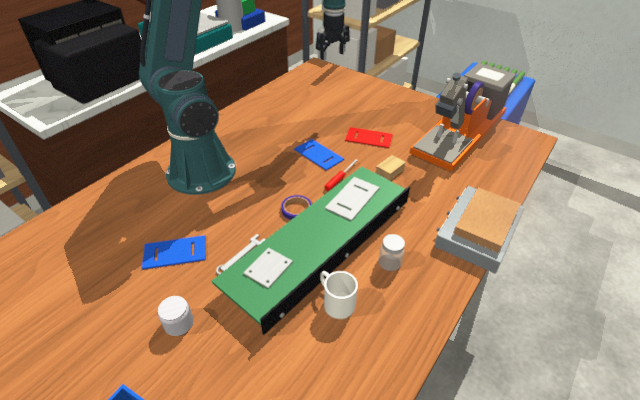

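The top view shows the steel stop plate, the one with slots, on the left half of the ledge at about (278,188). The cover plate is at (391,201), and the blue and red look-alikes lie on the bench. Next I'll measure the ledge and the plate.

```bash
cat >> h.py <<'E'
def rect(p,cam,seed,z,hsvlo,hsvhi,close=5):
    h=cv2.cvtColor(p,cv2.COLOR_RGB2HSV); m=cv2.inRange(h,hsvlo,hsvhi)
    m=cv2.morphologyEx(m,cv2.MORPH_CLOSE,np.ones((close,close)))
    n,l,st,_=cv2.connectedComponentsWithStats(m,connectivity=4)
    cs,_=cv2.findContours((l==l[seed[1],seed[0]]).astype(np.uint8),cv2.RETR_EXTERNAL,cv2.CHAIN_APPROX_NONE)
    c=max(cs,key=cv2.contourArea)[:,0]
    W=px2w(cam,c,z)[:,:2]
    r=cv2.minAreaRect((W*1000).astype(np.float32)); 
    return W,r
def pose(r):
    # returns centre, yaw of long axis rel. to +y
    b=cv2.boxPoints(r); e=b[1]-b[0]; g=b[2]-b[1]; L=e if np.hypot(*e)>np.hypot(*g) else g
    if L[1]<0: L=-L
    return np.array(r[0])/1000, np.arctan2(-L[0],L[1]), sorted(r[1])
G=((45,80,40),(85,255,255)); S=((0,0,150),(179,60,255))
def measure(p,cam,seedplate,seedled):
    for nm,s,z,hs in(('ledge',seedled,.06,G),('plate',seedplate,.066,S)):
        W,r=rect(p,cam,s,z,*hs); print(cam,nm,pose(r),cv2.boxPoints(r).round(1).tolist())
E
python3 - <<'E'
from h import *
for cam,sp,sl in(('top',(278,188),(340,190)),('scene',(352,210),(310,230))):
    p=cv2.cvtColor(cv2.imread(f'pics/{cam}0.png'),cv2.COLOR_BGR2RGB); print(p[sp[1],sp[0]],p[sl[1],sl[0]])
    measure(p,cam,sp,sl)
p=cv2.imread('pics/top0.png')[130:250,180:480]; cv2.imwrite('pics/c0.png',cv2.resize(p,None,fx=2.6,fy=2.6,interpolation=cv2.INTER_CUBIC))
d=np.load('pics/top0.npy'); print(d[188,278])
E
```

```text
[216 220 215] [ 96 173 116]
top ledge (array([ 0.52508051, -0.02193613]), np.float32(-0.09088832), [181.15573120117188, 618.7040405273438]) [[406.79998779296875, -321.79998779296875], [587.2000122070312, -338.20001220703125], [643.4000244140625, 277.8999938964844], [463.0, 294.3999938964844]]
top plate (array([0.52586865, 0.14370596]), np.float32(0.028159238), [88.72792053222656, 171.723388671875]) [[479.1000061035156, 228.3000030517578], [483.8999938964844, 56.599998474121094], [572.5999755859375, 59.099998474121094], [567.7999877929688, 230.8000030517578]]
[242 241 235] [101 174 115]
scene ledge (array([ 0.52430878, -0.02639053]), np.float32(-0.07265252), [180.62403869628906, 623.1254272460938]) [[411.6000061035156, -330.6000061035156], [591.7999877929688, -343.70001220703125], [637.0, 277.79998779296875], [456.8999938964844, 290.8999938964844]]
scene plate (array([0.53004694, 0.14041914]), np.float32(0.047535315), [94.65249633789062, 174.91017150878906]) [[478.6000061035156, 225.5], [486.8999938964844, 50.79999923706055], [581.5, 55.29999923706055], [573.2000122070312, 230.0]]
1.596307
```

View pics/c0.png

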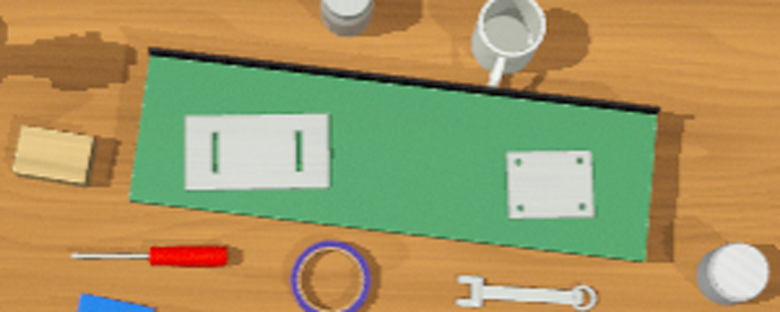

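```bash
cat >> h.py <<'E'
def edges(W,c,yaw,hx,hy):
    # line fits of the 4 sides: returns dict side -> (offset, slope) in frame (c,yaw)
    R=np.array([[np.cos(yaw),-np.sin(yaw)],[np.sin(yaw),np.cos(yaw)]]); L=(W-c)@R; out={}
    for nm,i,h,o in(('+x',0,hx,hy),('-x',0,-hx,hy),('+y',1,hy,hx),('-y',1,-hy,hx)):
        k=(abs(L[:,i]-h)<.007)&(abs(L[:,1-i])<.85*o)
        if k.sum()<6: continue
        q=np.polyfit(L[k,1-i],L[k,i],1); r=abs(np.polyval(q,L[k,1-i])-L[k,i]); 
        k2=np.where(k)[0][r<.002]; q=np.polyfit(L[k2,1-i],L[k2,i],1)
        out[nm]=(round(q[1]*1000,2),round(q[0],4))
    return out
E
python3 - <<'E'
from h import *
for cam,sp,sl in(('top',(278,188),(340,190)),('scene',(352,210),(310,230))):
    p=cv2.cvtColor(cv2.imread(f'pics/{cam}0.png'),cv2.COLOR_BGR2RGB)
    W,r=rect(p,cam,sl,.06,*G); print(cam,edges(W,np.array([.525,-.022]),-.09,.09,.31))
    W,r=rect(p,cam,sp,.066,*S); print(cam,edges(W,np.array([.526,.1437]),.028,.045,.085))
    # overlay of ledge top corners
c,s=np.cos(-.09),np.sin(-.09); R=np.array([[c,-s],[s,c]])
for side in (1,-1):
  for z in (.13,.065):
    for xl,yl,phi in((-.12,.165,.09),(.04,.165,.09),(.04,.06,.09+np.pi/2),(.04,.06,.09-np.pi/2),(.04,.18,.09-np.pi/2)):
        P=np.array([.525,-.022])+R@[xl,yl]; q=robot.inverse_kinematics([*P,z],[np.sin(phi/2),np.cos(phi/2),0,0]); print(z,P.round(3),None if q is None else np.round(q,2))
  break
E
```

```text
top {'+x': (np.float64(89.02), np.float64(0.0012)), '-x': (np.float64(-88.92), np.float64(0.0016)), '+y': (np.float64(307.78), np.float64(0.0006)), '-y': (np.float64(-307.66), np.float64(0.0059))}
top {'+x': (np.float64(44.23), np.float64(-0.0002)), '-x': (np.float64(-44.46), np.float64(0.0003)), '+y': (np.float64(85.06), np.float64(0.0184)), '-y': (np.float64(-85.84), np.float64(0.0005))}
scene {'+x': (np.float64(84.14), np.float64(-0.0006)), '-x': (np.float64(-84.18), np.float64(0.0005)), '+y': (np.float64(304.29), np.float64(0.0067)), '-y': (np.float64(-313.21), np.float64(-0.0014))}
scene {'+x': (np.float64(48.8), np.float64(-0.0204)), '-x': (np.float64(-42.36), np.float64(-0.0202)), '+y': (np.float64(82.0), np.float64(0.0122)), '-y': (np.float64(-88.17), np.float64(0.0237))}
0.13 [0.42  0.153] [ 0.19  0.27  1.95 -0.    0.92 -1.29]
0.13 [0.58  0.139] [ 0.12  0.46  1.63 -0.    1.05 -1.36]
0.13 [0.57  0.034] [-0.06  0.43  1.69 -0.    1.03  0.03]
0.13 [0.57  0.034] None
0.13 [0.581 0.154] [ 0.14  0.46  1.62 -0.    1.06 -2.91]
0.065 [0.42  0.153] [ 0.19  0.39  2.01 -0.    0.75 -1.29]
0.065 [0.58  0.139] [ 0.12  0.54  1.68 -0.    0.92 -1.36]
0.065 [0.57  0.034] [-0.06  0.52  1.74 -0.    0.89  0.03]
0.065 [0.57  0.034] None
0.065 [0.581 0.154] [ 0.14  0.55  1.67 -0.    0.93 -2.91]
```

```bash
cat >> h.py <<'E'
YAW=-.0914; C=np.array([.525,-.022]); RL=np.array([[np.cos(YAW),-np.sin(YAW)],[np.sin(YAW),np.cos(YAW)]])
def LP(x,y,z): return [*(C+RL@np.array([x,y])),z]
def Q(d=0): f=-YAW+d; return [np.sin(f/2),np.cos(f/2),0,0]
def tol(p): return RL.T@(np.array(p[:2])-C)
def st():
    o=robot.get_obs(); print('t',round(o['clock'],2),'L',(tol(o['tcp_pos'])*1000).round(1),'z',round(o['tcp_pos'][2]*1000,1),'F',o['wrist_force'].round(1),'gap',round(o['finger_gap']*1000,1)); return o
E
python3 - <<'E'
from h import *
robot.move_pose(LP(-.02,.0,.12),Q()); st()
print(robot.servo_line(LP(-.02,.0,.07),speed=.08,threshold=4)); st()
print(robot.servo_line(LP(-.02,.0,.035),speed=.015,threshold=4)); o=st()
z=o['tcp_pos'][2]
robot.servo_line(LP(-.02,.0,z+.02),speed=.08); st(); snap('scene','s1')
E
```

```text
t 2.93 L [-19.9   0.7] z 120.1 F [-0.2  0.3  0.2] gap 85.1
False
t 3.71 L [-19.7   0. ] z 70.1 F [ 0.7  0.1 -0.2] gap 85.5
True
t 5.17 L [-20.   0.] z 46.8 F [-0.2  0.5  7. ] gap 85.3
t 5.58 L [-19.7  -0. ] z 67.1 F [ 0.4  0.7 -0.7] gap 85.3
```

View pics/s1.png

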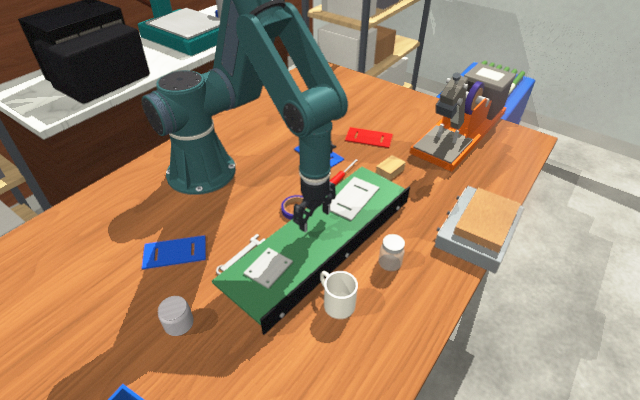

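Tips touch the green top with the TCP at 46.8 mm. Next I'll push the plate to the fence with the open fingers.

```bash
python3 - <<'E'
from h import *
robot.servo_line(LP(-.02,.0,.13),speed=.15)
robot.move_pose(LP(-.115,.165,.12),Q()); 
robot.servo_line(LP(-.115,.165,.0495),speed=.1); st()
print(robot.servo_line(LP(-.04,.165,.0495),speed=.03,threshold=20)); st()
print(robot.servo_line(LP(.005,.165,.0495),speed=.02,threshold=14)); st()
snap('top','t2');snap('scene','s2')
E
python3 - <<'E'
import cv2
a=cv2.imread('pics/t2.png')[120:260,190:450];b=cv2.imread('pics/s2.png')[150:350,200:460]
cv2.imwrite('pics/c2.png',cv2.vconcat([cv2.resize(a,(650,300)),cv2.resize(b,(390,300)).copy() if 0 else cv2.resize(b,(650,300))]))
E
```

```text
t 7.85 L [-114.4  164.8] z 49.7 F [-0.  -0.6 -0. ] gap 85.3
False
t 10.5 L [-40. 165.] z 49.5 F [-1.7 -0.8 -0.9] gap 85.4
True
t 12.04 L [-10.3 164.7] z 48.7 F [0.9 0.7 0.3] gap 85.5
```

View pics/c2.png

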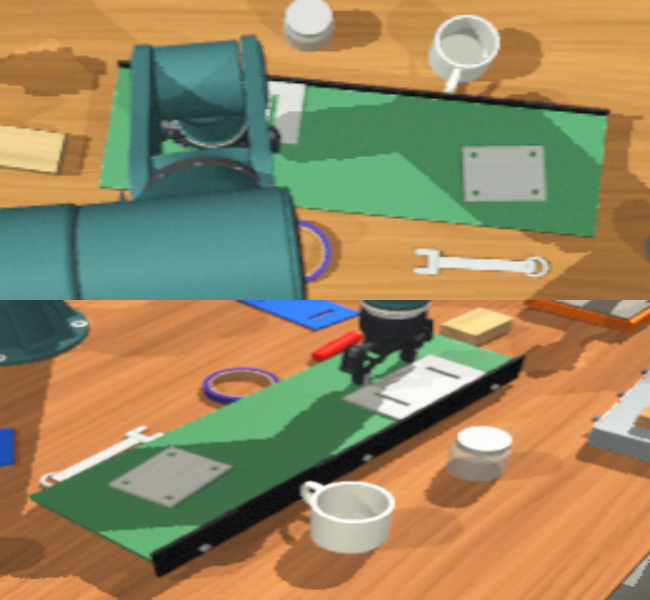

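```bash
python3 - <<'E'
from h import *
robot.servo_line(LP(-.04,.165,.0495),speed=.1)
robot.servo_line(LP(-.04,.165,.13),speed=.15)
robot.command_gripper(.035)
robot.move_pose(LP(.043,-.03,.12),Q(np.pi/2)); st()
p,_=snap('top','t3'); snap('scene','s3')
W,r=rect(p,'top',(278,172),.066,*S); print(pose(r)); e=edges((W-C)@RL,np.array([.045,.165]),0,.045,.085); print(e)
E
python3 - <<'E'
import cv2
a=cv2.imread('pics/t3.png')[120:260,190:450];b=cv2.imread('pics/s3.png')[150:350,200:460]
cv2.imwrite('pics/c3.png',cv2.vconcat([cv2.resize(a,(650,300)),cv2.resize(b,(650,300))]))
E
```

```text
t 14.9 L [ 42.7 -29.5] z 120.0 F [-0.1  0.2  1.1] gap 35.3
(array([0.58386774, 0.13215849]), np.float32(-0.09139238), [91.26731872558594, 173.16114807128906])
{'+x': (np.float64(43.56), np.float64(-0.0017)), '-x': (np.float64(-44.63), np.float64(-0.0002)), '+y': (np.float64(79.4), np.float64(-0.0012)), '-y': (np.float64(-90.92), np.float64(-0.0068))}
```

View pics/c3.png

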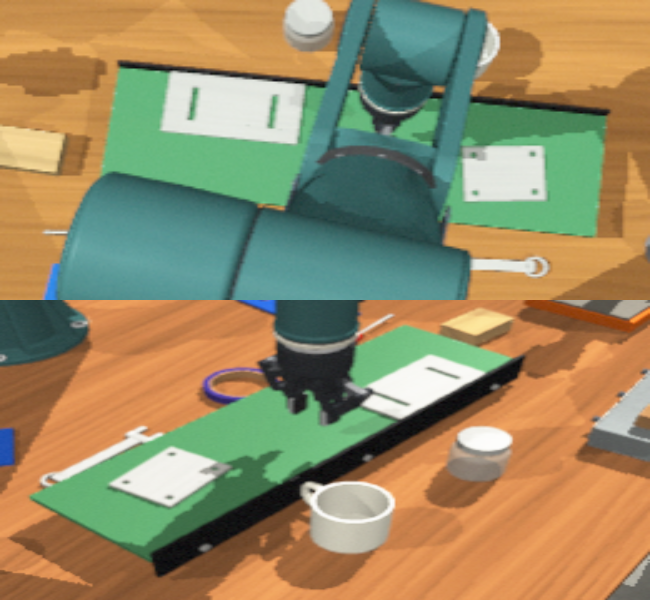

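Plate is square to the fence (about 0 rad relative). Next I'll touch down behind it and slide it left.

```bash
python3 - <<'E'
from h import *
robot.servo_line(LP(.043,.035,.12),speed=.15)
robot.servo_line(LP(.043,.035,.074),speed=.1)
print(robot.servo_line(LP(.043,.035,.04),speed=.015,threshold=4)); z=st()['tcp_pos'][2]
z=z+.0028
robot.servo_line(LP(.043,.035,z),speed=.05)
print(robot.servo_line(LP(.043,.08,z),speed=.03,threshold=20)); st()
print(robot.servo_line(LP(.0435,.155,z),speed=.03,threshold=20)); st()
robot.servo_line(LP(.0435,.125,z),speed=.08)
robot.servo_line(LP(.0435,.125,.12),speed=.15)
robot.servo_line(LP(.0435,-.02,.14),speed=.2)
np.save('z.npy',z)
p,_=snap('top','t4'); snap('scene','s4'); st()
E
python3 - <<'E'
import cv2
a=cv2.imread('pics/t4.png')[120:260,190:450];b=cv2.imread('pics/s4.png')[150:350,200:460]
cv2.imwrite('pics/c4.png',cv2.vconcat([cv2.resize(a,(650,300)),cv2.resize(b,(650,300))]))
E
```

```text
True
t 17.35 L [43. 35.] z 59.1 F [-1.4  0.4  6.2] gap 34.9
False
t 19.25 L [43. 80.] z 61.9 F [-0.4 -2.7 -0.3] gap 35.2
False
t 21.9 L [ 43.1 155. ] z 61.8 F [-2.3 -3.7  2.9] gap 34.9
t 23.94 L [ 43.1 -18.8] z 139.6 F [ 0.3 -0.8  0. ] gap 34.9
```

View pics/c4.png

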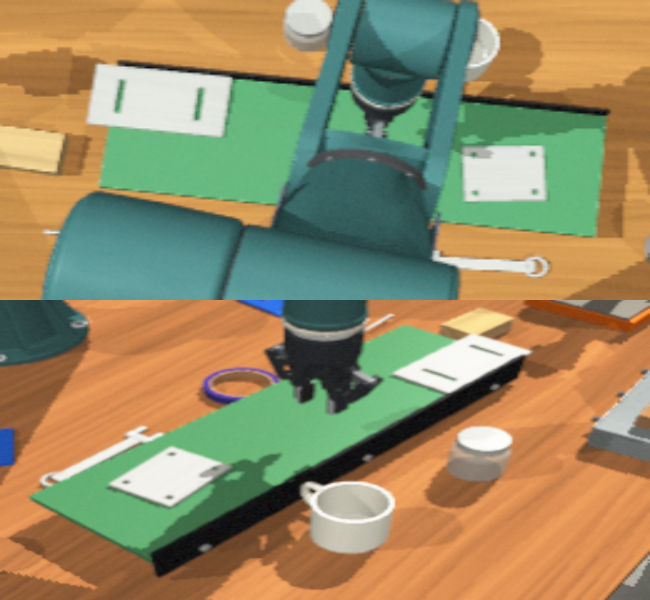

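```bash
python3 - <<'E'
from h import *
p=cv2.cvtColor(cv2.imread('pics/t4.png'),cv2.COLOR_BGR2RGB)
W,r=rect(p,'top',(256,160),.066,*S); c,y,s=pose(r); print(tol(c)*1000,y-YAW,s)
print(edges((W-C)@RL,np.array([.045,.251]),0,.045,.085))
# local end of ledge
W,_=rect(p,'top',(300,175),.06,*G); L=(W-C)@RL; k=(abs(L[:,1]-.309)<.006)&(L[:,0]<-.01); print(L[k].round(4)[::3])
L=(W-C)@RL; k=(abs(L[:,0]-.003)<.008); print(L[k].round(4)[::5])
k=(L[:,0]>.084)&(L[:,0]<.1); print(L[k].round(4)[::8])
E
```

```text
[ 44.50724794 251.8841917 ] -9.628385e-05 [91.17230987548828, 173.02517700195312]
{'+x': (np.float64(43.55), np.float64(-0.0011)), '-x': (np.float64(-44.64), np.float64(0.0007)), '+y': (np.float64(85.73), np.float64(0.0033)), '-y': (np.float64(-84.01), np.float64(0.007))}
[[-0.0112  0.3088]
 [-0.0207  0.3074]
 [-0.0305  0.3091]
 [-0.0399  0.3078]
 [-0.0494  0.3064]
 [-0.0591  0.3081]
 [-0.0685  0.3068]
 [-0.0782  0.3085]
 [-0.0875  0.3071]]
[[ 0.0094  0.1634]
 [-0.0012  0.1715]
 [-0.0031  0.187 ]
 [-0.0018  0.2029]
 [-0.0005  0.2188]
 [-0.0023  0.2344]
 [-0.001   0.2503]
 [-0.0029  0.2658]
 [-0.0016  0.2818]
 [-0.0034  0.2973]
 [-0.0023  0.0738]]
[[0.0904 0.1643]
 [0.0877 0.0783]
 [0.0879 0.1037]
 [0.0881 0.1291]
 [0.0883 0.1545]]
```

Overhang is about 27.5 mm with the plate square. I'll add about 13 mm, then press gently against the fence to confirm contact.

```bash
python3 - <<'E'
from h import *
z=float(np.load('z.npy'))
robot.servo_line(LP(.0435,.125,.12),speed=.2)
robot.servo_line(LP(.0435,.125,z),speed=.1)
robot.servo_line(LP(.0435,.145,z),speed=.06)
print(robot.servo_line(LP(.0437,.168,z),speed=.025,threshold=20)); st()
robot.hold(.2); st()
robot.servo_line(LP(.0435,.135,z),speed=.08)
robot.servo_line(LP(.0435,.135,.13),speed=.15)
robot.command_gripper(.085)
robot.move_pose(LP(-.05,.245,.12),Q()); 
robot.servo_line(LP(-.05,.245,.0497),speed=.1)
robot.servo_line(LP(-.018,.245,.0497),speed=.06)
print(robot.servo_line(LP(.0,.245,.0497),speed=.015,threshold=10)); st()
robot.servo_line(LP(-.05,.245,.0497),speed=.06)
robot.servo_line(LP(-.05,.245,.13),speed=.15)
robot.move_pose(LP(-.02,-.05,.18),Q()); st()
p,_=snap('top','t5'); snap('scene','s5')
W,r=rect(p,'top',(252,160),.066,*S); c,y,s=pose(r); print(tol(c)*1000,y-YAW,s)
print(edges((W-C)@RL,np.array([.045,.265]),0,.045,.085))
W,r=rect(p,'top',(391,208),.066,*S); print('cover',pose(r))
q=cv2.cvtColor(cv2.imread('pics/top0.png'),cv2.COLOR_BGR2RGB); W,r=rect(q,'top',(391,208),.066,*S); print('cover0',pose(r))
a=cv2.imread('pics/t5.png')[120:260,190:450];b=cv2.imread('pics/s5.png')[150:350,200:460]
cv2.imwrite('pics/c5.png',cv2.vconcat([cv2.resize(a,(650,300)),cv2.resize(b,(650,300))]))
E
```

```text
False
t 27.11 L [ 43.6 168.1] z 61.9 F [-0.5 -2.4  0.8] gap 35.2
t 27.31 L [ 43.7 168.1] z 61.9 F [-0.1 -1.4 -0.5] gap 35.3
True
t 32.52 L [-10.4 244.7] z 49.0 F [ 0.2 -0.1 -0.2] gap 84.7
t 35.17 L [-20.3 -49.1] z 179.5 F [0.3 0.8 0. ] gap 84.9
[ 44.50056807 265.54060624] -0.00091648847 [91.20223236083984, 173.0838623046875]
{'+x': (np.float64(43.58), np.float64(0.0019)), '-x': (np.float64(-44.54), np.float64(0.0006)), '+y': (np.float64(84.89), np.float64(0.0097)), '-y': (np.float64(-84.48), np.float64(0.0078))}
cover (array([ 0.49638583, -0.21562906]), np.float32(0.027235972), [78.83302307128906, 87.3998794555664])
cover0 (array([ 0.49610153, -0.20707234]), np.float32(0.028261397), [78.83686065673828, 104.26956176757812])
```

View pics/c5.png

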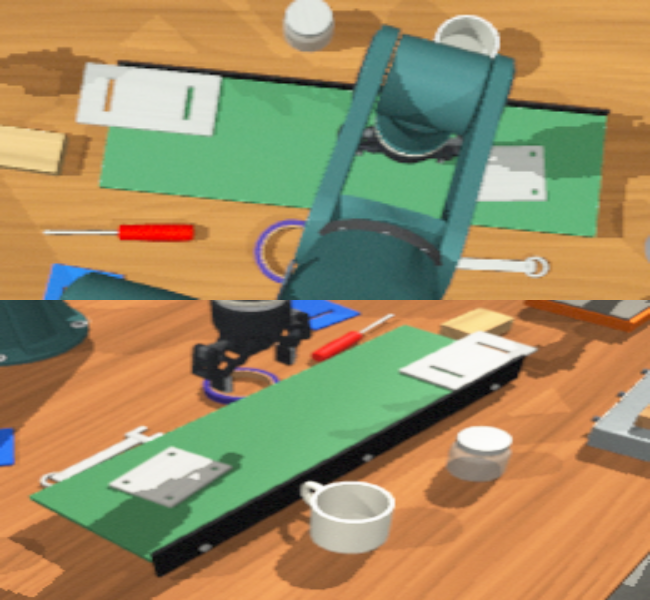

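```bash
python3 - <<'E'
from h import *
robot.sign_off(); st()
E
```

```text
the job is handed in; nothing more can be done
the job is handed in; nothing more can be done
```

The stop plate now lies flat against the black fence with about 40 mm sticking out past the left (+y) end of the ledge, its nearer end. I handed the job in after about 35 s.

I pushed it square to the fence with the two open fingertips, then slid it along in two pushes from its rear edge. A last gentle press toward the fence stopped at the same place as the first push, which confirms contact.

**Last checks, from the top camera:**
- **Overhang:** about 40–41 mm, good to about 2 mm given the camera calibration.
- **Squareness:** within 0.002 rad of the fence along its long side.
- **Cover plate:** the arm hid part of it in the last picture, so its measured length and centre came out different from the start. Its angle and short side matched, and in the scene view it lay where it had been.
- **Everything else:** what showed around the ledge in the last pictures looked unmoved. The grease tin lay mostly outside those crops and I did not check it separately.

The scene camera's first ledge and plate fits differed from the top camera's by about 5 mm. I put that down to the fence hiding part of the ledge top, and used the top camera together with the fingertip contacts instead.

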